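# Coffee pot from behind the tray's tall things

### The job

The little copper coffee pot stands at the back of the wooden tray, hemmed in by the pepper mill, the tea caddy and the oil bottle: stand all three of those upright on the chopping board first, then lift the pot out and set it upright in the middle of the small, empty cooking zone of the hob. After that put the mill, the caddy and the bottle back upright in the tray, each at the very spot it came from. Knock nothing over, and leave the salt shaker and the spice tin where they are in the tray.

Things in the scene. Friction and masses are not known exactly. Their poses are not given: they have to be found in the camera images.
- pot: Thing to fetch: small open copper coffee pot, straight round body 56 mm in diameter, 60 mm high, wall 2.5 mm, 0.18 kg. Origin: centre of underside, z up, +x towards its handle, which rises from 46 mm height at the wall to 68 mm at its end, 120 mm from the axis (points to the tray's +x at the start). Grip the body across, along y. At first the tall things stand some 10 mm from it, in front and at both sides.
- mill: Dark wooden pepper mill, round, 190 mm high, 0.26 kg. Origin: centre of underside, z up. Foot 54 mm in diameter, tapering to 42 mm; grip its head, a straight cylinder 44 mm in diameter from 132 to 180 mm height (at about 158 mm); 12 mm steel knob on top. Starts at one of three places in the tray (in front of the pot or at either side), shared out afresh each time.
- caddy: Square tea caddy of plain aluminium, 54 x 54 mm, 150 mm high, straight sides, 0.22 kg. Origin: centre of underside, z up, x and y square to its sides. Grip across two opposite sides at about 128 mm height. Starts at one of the same three places in the tray, its sides roughly square to the tray's.
- bottle: Green glass oil bottle, round, 226 mm high, 0.5 kg. Origin: centre of underside, z up. Body 56 mm in diameter up to 130 mm, then a shoulder; grip the straight neck, 26 mm in diameter from 163 to 202 mm height (29 mm lip above, to 208 mm), at about 186 mm. Cork and thin steel spout on top. Starts at one of the same three places in the tray.
- tray: Fixed low wooden tray, 190 mm (x) by 230 mm (y), floor 8 mm thick, rim 8 mm wide and 22 mm high above the worktop. Origin: centre of underside; its -x side faces the robot. In its frame the pot starts at about (20, 0) mm; the three places of the tall things are about (-43, 0), (0, 66) and (0, -66) mm, each within 4 mm.
- board: Fixed wooden chopping board, the side area, 320 mm (x) by 220 mm (y), 18 mm thick, origin at the centre of its underside. It lies to the left or to the right of the tray; the hob is on the other side.
- small_zone (a point): Centre of the smaller (145 mm ring) and nearer of the two cooking zones, on the hob's glass, 6 mm above the worktop; hob axes along the world's. The hob, black glass 290 mm wide (y) and 510 mm deep, is flat but for two knobs 35 mm high, 122 mm nearer the robot than this point; a lidded saucepan (130 mm in diameter, 107 mm high) stands on its rear zone, its axis 225 mm beyond this point.
- salt: Leave alone: white salt shaker with steel cap, 34 mm in diameter, 59 mm high, in the tray's rear corner at about (66, 82) mm of the tray's frame. Origin at the centre of its underside.
- spice: Leave alone: flat round steel spice tin with black lid, 38 mm in diameter, 38 mm high, in the tray's other rear corner, at about (66, -82) mm. Origin at the centre of its underside.
Not all that is in view belongs to the job. Leave any pink or purple look-alike of the mill alone.

How it is judged:
On the way, in this order (a step that is already met when the one before it is completed fails the run):
1. the mill, the caddy and the bottle all stand upright and released on the chopping board, the pot still in its place (x of mill in the frame of board between -0.16 and 0.16 m and y of mill in the frame of board between -0.11 and 0.11 m and z of mill in the frame of board between 0.013 and 0.023 m and linear speed of each of mill, caddy, bottle below 0.02 m/s and contact force between each of mill, caddy, bottle and the fingers below 0.3 N and angle between each of mill, caddy, bottle's own z axis and vertical below 0.08 rad and x of caddy in the frame of board between -0.16 and 0.16 m and y of caddy in the frame of board between -0.11 and 0.11 m and z of caddy in the frame of board between 0.013 and 0.023 m and x of bottle in the frame of board between -0.16 and 0.16 m and y of bottle in the frame of board between -0.11 and 0.11 m and z of bottle in the frame of board between 0.013 and 0.023 m and distance of pot from where it was at the start of the episode below 0.03 m), for 0.2 s.
2. the pot stands upright and released in the middle of the small cooking zone, the three others still on the board (horizontal distance between pot and small_zone below 0.015 m and z of pot in the frame of small_zone between -0.005 and 0.005 m and linear speed of each of pot, mill, caddy, bottle below 0.02 m/s and contact force between each of pot, mill, caddy, bottle and the fingers below 0.3 N and angle between each of pot, mill, caddy, bottle's own z axis and vertical below 0.08 rad and x of mill in the frame of board between -0.16 and 0.16 m and y of mill in the frame of board between -0.11 and 0.11 m and z of mill in the frame of board between 0.013 and 0.023 m and x of caddy in the frame of board between -0.16 and 0.16 m and y of caddy in the frame of board between -0.11 and 0.11 m and z of caddy in the frame of board between 0.013 and 0.023 m and x of bottle in the frame of board between -0.16 and 0.16 m and y of bottle in the frame of board between -0.11 and 0.11 m and z of bottle in the frame of board between 0.013 and 0.023 m), for 0.2 s.
At the end, for the whole second after the job is handed in: The pot stands upright on the hob, its axis within 15 mm of the small zone's centre; the mill, the caddy and the bottle stand upright in the tray, each within 15 mm of the spot where it stood at the start; all released and at rest (horizontal distance between pot and small_zone below 0.015 m and z of pot in the frame of small_zone between -0.005 and 0.005 m and linear speed of each of pot, mill, caddy, bottle below 0.02 m/s and contact force between each of pot, mill, caddy, bottle and the fingers below 0.3 N and angle between each of pot, mill, caddy, bottle's own z axis and vertical below 0.08 rad and distance of each of mill, caddy, bottle from where it was at the start of the episode below 0.015 m); the robot touches nothing.
It fails at once if the pot, the mill, the caddy or the bottle is knocked over (angle between any of mill, caddy, bottle, pot's own z axis and vertical above 0.8 rad).
It fails at once if the salt shaker or the spice tin is shifted by more than 20 mm or knocked over (distance of any of salt, spice from where it was at the start of the episode above 0.02 m or angle between any of salt, spice's own z axis and vertical above 0.5 rad).
It also fails if it takes over 144 s, if anything falls off the work surface, if the arm or the gripper's body presses on something with over 40 N, if the wrist force passes 120 N, or if a joint passes its speed limit or range.

### The arm

A 6-joint arm with a two-finger parallel gripper is mounted at the origin on the work surface. World frame = base frame: x ahead of the robot, y to its left, z up, the work surface at z = 0. Lengths are in m, angles in rad, forces in N, time in s.
With the tool pointing down it reaches from about 0.35 to 0.975 m from the base axis. Payload 4.9 kg.
Tool frame: the origin (TCP) lies between the finger pads; the fingertips stand 19 mm ahead of it and the grasp point (between the pads) is the TCP; z points along the fingers, y is the line along which they close (so a half turn about z gives the same grasp; the last joint's range is limited). The gripper opens to 85 mm and grips with 20 to 120 N. Pads are 22 mm wide; open, the fingers measure 114 mm over their backs; the gripper's body (76 mm by 85 mm) begins 54 mm behind the grasp point. The pads swing forward as they close: fully open they stand 13 mm farther back than shut.
Start: joints at [-0.119, 0.053, 1.613, -0, 1.476, -0.119], TCP at [0.625, 0, 0.25] pointing down, gripper open.
Joint ranges: [-3.01, 3.01], [-1.01, 2.22], [0.06, 2.58], [-1.02, 4.17], [0.09, 2.62], [-3.14, 3.14]. Speed limits (rad/s): [2.57, 2.57, 3.14, 3.14, 3.14, 3.14].

### API

Orientations are given as a rotation vector (axis times angle).
In Python, from station import ctrl gives the robot as it stands. The module is installed in compiled form; this text tells all that it offers.
- The arm moves only by the tool servo_tool, never from a script. Its argument "increments" is a list that holds one entry, the list of rows, each a list of 5 numbers: the finger opening in cm, from 0 to 8.54, then the shift along the tool's x, y, z in cm, then the turn about the tool's z in degrees. A call has 1 to 5 rows; each row is the pose to reach, as a shift and turn from the pose commanded when the call began, along the tool's axes at that moment; what a row does not reach only later rows make up. A row lasts 1/10 s, in which the tool goes at most 50 mm and 8.59 degrees, less where a joint would pass 70% of its speed; a pose out of reach is approached as far as the arm can. A call with a gripper value outside its range is refused whole. The fingers move at their own pace and stop on an object; "newtons" is the grip in N (left out, the last holds). Time passes only in rows, so rows that repeat a pose let the fingers close. It gives the time, the measured TCP pose, the force, the opening and the grip force at its end, in the units of the state.
- ctrl.get_obs(): the state, without advancing time (a new reading comes with each control period).
- ctrl.get_image(name): name is "scene" or "side" or "wrist"; returns a dict with "img" (420x560x3 uint8, red, green, blue), "fx", "fy", "cx", "cy" (pixels), "rvec" (rotation vector, rad) and "tvec" (3), from world to camera coordinates, as OpenCV has them; the wrist camera has in their place "mount" (4x4, takes a point from camera to tool coordinates, whose origin is the TCP and whose axes are the flange's). Camera axes: x right, y down, z forward; pixel columns grow to the right and rows downward; lengths in m; the calibration is good to about 2 mm. A picture is of the moment at which its call begins: read the wrist's pose just before it. There is no depth.
- ctrl.finish_job(): hands the job in; it is judged then, once.
The state is a dict: "t": time; "q": joint angles; "dq": joint speeds; "effort": joint torques, N m; "tool_pos": TCP position; "tool_rot": TCP orientation; "contact_force": force on the tool from outside, world axes, zero at the start; "wrist_torque": the same for the moment, N m; "opening": finger opening in m; "grip_force": force on a finger pad.
Only numpy, scipy, OpenCV 4.12 (cv2) and the standard library are available. Lean on these libraries where they do the work, as an engineer would, in place of code of your own. Each camera call takes 0.05 s, during which the arm holds its last target. There are 200 camera calls.

## Working session

There is one attempt and no reset: what is moved stays moved. The work goes in short steps, Python scripts to look and compute and a tool call to move; the robot and the scene stay as the last step left them, time stands still between calls to the robot, and variables do not carry over. Pictures are saved under pics/ and viewed, at most 14 in all, crops included, and the job is handed in when it is done.

Besides the shell and the picture viewer there is one more tool, called after ">>>" by a JSON object that holds its "api" and its "payload", one argument or row to a line. servo_tool: Moves the arm, as the interface text tells. Its arguments: {"type":"object","properties":{"increments":{"type":"array"},"newtons":{"type":"number"}},"required":["increments"]}

```bash
mkdir -p pics
cat > h.py <<'E'
import numpy as np, cv2
from station import ctrl
R=lambda r: cv2.Rodrigues(np.array(r,float))[0]
def grab(n,f=None):
    o=ctrl.get_obs(); d=ctrl.get_image(n)
    if f: cv2.imwrite('pics/'+f,d['img'][:,:,::-1])
    return o,d
def cam(n,o,d):  # returns Rcw, t world->cam
    if n!='wrist': return R(d['rvec']),np.array(d['tvec']).ravel()
    T=np.eye(4);T[:3,:3]=R(o['tool_rot']);T[:3,3]=o['tool_pos']
    W=np.linalg.inv(T@np.array(d['mount'])); return W[:3,:3],W[:3,3]
def ray(c,d,u,v,z):
    Rm,t=c; C=-Rm.T@t; r=Rm.T@np.array([(u-d['cx'])/d['fx'],(v-d['cy'])/d['fy'],1])
    return C+r*(z-C[2])/r[2]
def proj(c,d,P):
    p=c[0]@np.array(P,float)+c[1]; return d['fx']*p[0]/p[2]+d['cx'],d['fy']*p[1]/p[2]+d['cy']
E
python3 - <<'E'
from h import *
import pickle
S={}
for n in('scene','side','wrist'):
    o,d=grab(n); S[n]=(o,d)
    Rm,t=cam(n,o,d); print(n,(-Rm.T@t).round(3),d['fx'],R(o['tool_rot']).round(2).tolist() if n=='wrist' else '')
pickle.dump(S,open('s0.pkl','wb'))
a=S['scene'][1]['img'];cv2.imwrite('pics/a.png',cv2.resize(a,(800,600),interpolation=3)[:,:,::-1])
cv2.imwrite('pics/b.png',cv2.resize(S['side'][1]['img'],(800,600),interpolation=3)[:,:,::-1])
print(o)
E
```

```text
scene [ 1.11  -0.619  0.946] 518.1824953692332 
side [0.252 0.811 0.738] 477.2736366780337 
wrist [0.624 0.081 0.373] 302.4808956954971 [[0.0, 1.0, -0.0], [1.0, -0.0, 0.0], [0.0, -0.0, -1.0]]
{'t': 0.1, 'q': array([-1.19022919e-01,  5.32806176e-02,  1.61419291e+00,  3.97010827e-05,
        1.47601440e+00, -1.19026045e-01]), 'dq': array([-0.00145641, -0.00148209, -0.00344028, -0.00119697, -0.00228025,
        0.00018976]), 'effort': array([ 6.14647306e-04, -3.94903493e+01, -3.71363103e+01, -4.52310599e-05,
        3.99340541e-03, -4.17574097e-05]), 'tool_pos': array([6.24454061e-01, 6.17487460e-05, 2.49170639e-01]), 'tool_rot': array([-2.22037112e+00, -2.22036964e+00,  1.79059415e-03]), 'contact_force': array([ 0.3347674 , -0.27834019,  0.98026684]), 'wrist_torque': array([ 0.06648682, -0.01017955,  0.0159444 ]), 'grip_force': 0.0, 'opening': 0.08516520814040418}
```

View pics/a.png

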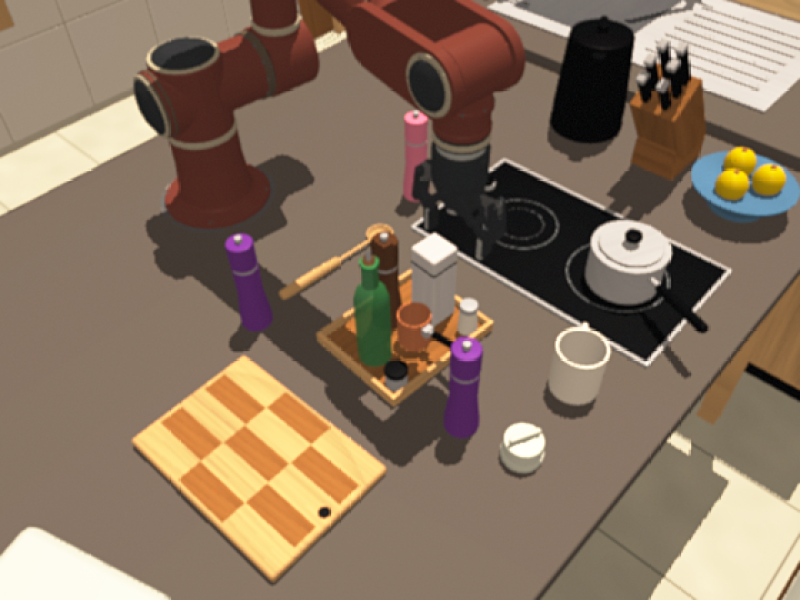

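View pics/b.png

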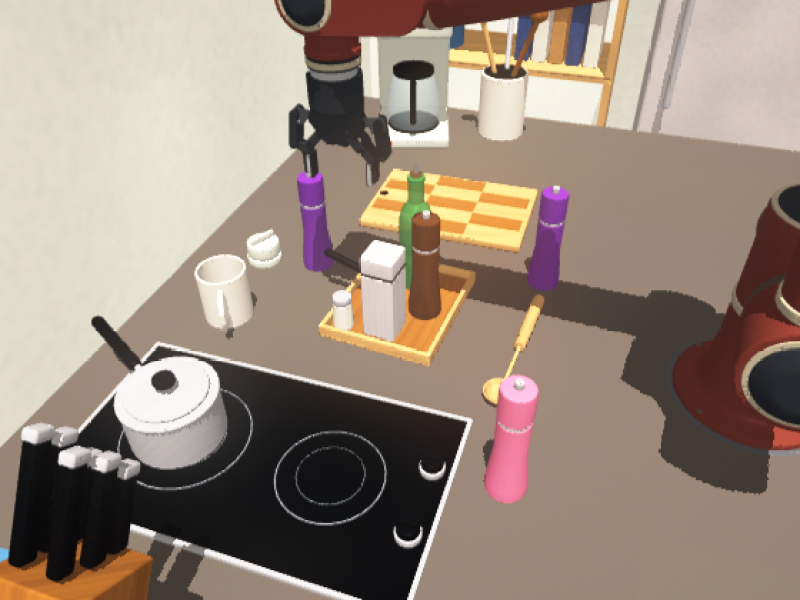

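The real mill is the dark brown one (scene 385,270; side 425,265). The purple ones (scene 250,285 and 462,390) and the pink one (scene 415,155) are look-alikes. I'll confirm that in an enlarged crop.

Run:
```python
from h import *
import pickle
S=pickle.load(open('s0.pkl','rb'))
a=S['scene'][1]['img'][145:290,215:355]; b=S['side'][1]['img'][110:255,215:340]
# scene crop x4? -> 560x580 ; save separately
cv2.imwrite('pics/c.png',cv2.resize(a,None,fx=4,fy=4,interpolation=2)[:,:,::-1])
cv2.imwrite('pics/d.png',cv2.resize(b,None,fx=4,fy=4,interpolation=2)[:,:,::-1])
```

```text
(no output)
```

View pics/c.png

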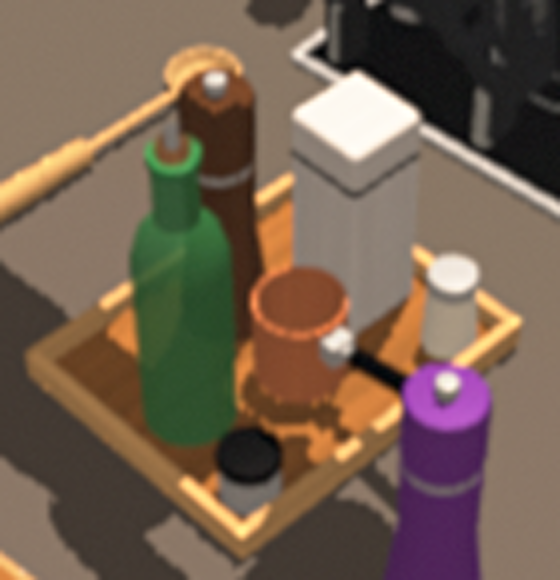

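View pics/d.png

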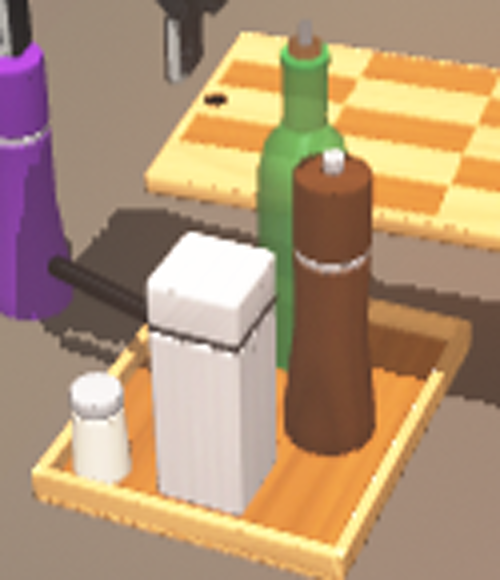

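Run:
```python
from h import *
import pickle
S=pickle.load(open('s0.pkl','rb'))
def f(n,u,v,z,full=False):
    o,d=S[n];c=cam(n,o,d);
    if full:u,v=u*.7,v*.7
    else:
        ox,oy=(215,145) if n=='scene' else (215,110); u,v=ox+u/4-.4,oy+v/4-.4
    return ray(c,d,u,v,z)[:2]
L=[('mill','scene',214,82,.194),('mill','side',334,160,.194),('bottle','scene',174,151,.216),('bottle','side',305,57,.216),
('caddy','scene',356,117,.158),('caddy','side',212,268,.158),('pot','scene',299,303,.068),
('trayL','scene',28,355,.022),('trayB','scene',243,540,.022),('trayR','scene',520,322,.022),
('tray1','side',33,470,.022),('tray2','side',340,555,.022),('tray3','side',470,325,.022),('salt','scene',451,272,.067),('salt','side',98,388,.067),('spice','scene',248,455,.046),
('cS','scene',292,118,.158),('cS','scene',357,72,.158),('cS','scene',420,117,.158),('cS','scene',355,160,.158),
('cs','side',148,288,.158),('cs','side',190,233,.158),('cs','side',274,252,.158),('cs','side',237,305,.158)]
for k,n,u,v,z in L: print(k,n,f(n,u,v,z).round(4))
for k,n,u,v,z in [('zone','scene',520,223,.006),('zone','side',330,476,.006)]+[('board','scene',*p,.018) for p in [(245,357),(385,467),(275,577),(135,440)]]+[('bside','side',*p,.018) for p in [(393,170),(537,187),(520,240),(362,208)]]+[('pur','scene',465,345,.19),('pur','scene',238,240,.19),('pur','side',556,189,.19),('pink','side',519,383,.19),('knob','side',432,466,.035),('knob','side',407,532,.035)]: print(k,n,f(n,u,v,z,1).round(4))
```

```text
mill scene [ 0.5022 -0.024 ]
mill side [ 0.5009 -0.0231]
bottle scene [ 0.5413 -0.0933]
bottle side [ 0.5376 -0.087 ]
caddy scene [0.5529 0.0361]
caddy side [0.5472 0.043 ]
pot scene [ 0.5683 -0.0292]
trayL scene [ 0.4485 -0.1361]
trayB scene [ 0.6347 -0.1485]
trayR scene [0.6483 0.0783]
tray1 side [0.6456 0.0814]
tray2 side [0.4593 0.0937]
tray3 side [ 0.4424 -0.1286]
salt scene [0.617  0.0484]
salt side [0.6147 0.0519]
spice scene [ 0.6098 -0.1171]
cS scene [0.5267 0.0116]
cS scene [0.5284 0.0651]
cS scene [0.5796 0.0599]
cS scene [0.5754 0.0095]
cs side [0.5727 0.0701]
cs side [0.5697 0.0159]
cs side [0.5208 0.019 ]
cs side [0.5238 0.0699]
zone scene [0.5223 0.3274]
zone side [0.5186 0.3322]
board scene [ 0.3964 -0.2463]
board scene [ 0.7048 -0.2407]
board scene [ 0.7112 -0.4522]
board scene [ 0.399  -0.4567]
bside side [ 0.7019 -0.442 ]
bside side [ 0.3908 -0.4638]
bside side [ 0.387  -0.2587]
bside side [ 0.7094 -0.2744]
pur scene [ 0.7311 -0.1056]
pur scene [ 0.3392 -0.1756]
pur side [ 0.3281 -0.1621]
pink side [0.3024 0.2737]
knob side [0.3924 0.2972]
knob side [0.3933 0.3946]
```

The brown mill (scene crop 215,150) is the real one: steel knob, in front of the pot. The caddy is on the left (scene crop 355,200) and the bottle on the right (scene crop 180,320). Tray: about (0.546, -0.026), yaw -4°. Board: about (0.55, -0.352). Zone: about (0.520, 0.330). The bottle goes first.

>>> {"api": "servo_tool", "payload": {
  "increments": [
    [[8.5,0,0,-4,0],[8.5,-3,-3,-5,0],[8.5,-7,-6.5,-5,0],[8.5,-9,-8.5,-5,0],[8.5,-9,-8.5,-5,0]]
  ],
  "newtons": 50
}}

```text
t: 0.65
tool_pos: [0.5381, -0.0921, 0.3003]
tool_rot: [2.225, 2.217, -0.001]
contact_force: [0.7, -0.9, -0.7]
opening: 0.085
grip_force: 0.0
```

Run:
```python
from h import *
o,d=grab('wrist','w1.png'); print(o['tool_pos'],o['tool_rot'])
c=cam('wrist',o,d)
im=d['img'].copy()
for P,col in [((.540,-.0905,.216),(255,0,0)),((.5015,-.0235,.188),(0,255,255)),((.55,.0395,.158),(255,0,255)),((.5665,-.0275,.068),(0,0,255))]:
    u,v=proj(c,d,P); print(P,round(u,1),round(v,1)); cv2.drawMarker(im,(int(u),int(v)),col,0,9,1)
cv2.imwrite('pics/w1.png',cv2.resize(im,(800,600))[:,:,::-1])
```

```text
[ 0.53805435 -0.09212985  0.30031879] [ 2.22536696e+00  2.21705100e+00 -1.35021665e-03]
(0.54, -0.0905, 0.216) 287.9 223.6
(0.5015, -0.0235, 0.188) 236.3 127.3
(0.55, 0.0395, 0.158) 299.8 41.3
(0.5665, -0.0275, 0.068) 310.0 124.7
```

View pics/w1.png

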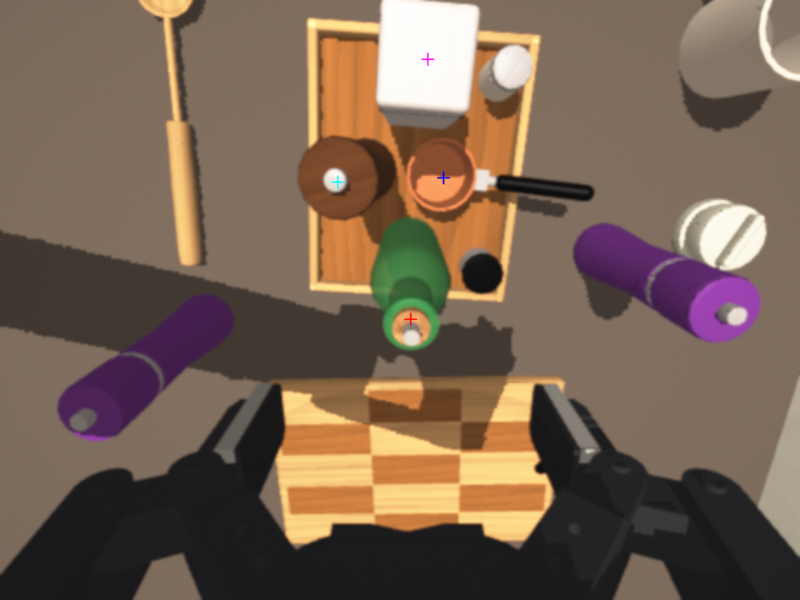

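The markers match the picture: bottle lip (411,325), mill knob (335,180), caddy top (430,57) and pot (443,177). Lowering onto the bottle neck.

>>> {"api": "servo_tool", "payload": {
  "increments": [
    [[8.5,0,0.2,3,0],[8.5,0,0.2,6.5,0],[8.5,0,0.2,9.5,0],[8.5,0,0.2,10.6,0],[8.5,0,0.2,10.6,0]]
  ]
}}

```text
t: 1.2
tool_pos: [0.5412, -0.0891, 0.192]
tool_rot: [-2.218, -2.22, 0.003]
contact_force: [0.7, -0.8, 0.3]
opening: 0.0847
grip_force: 0.0
```

>>> {"api": "servo_tool", "payload": {
  "increments": [
    [[1.8,0,0,0,0],[1.8,0,0,0,0],[1.8,0,0,0,0],[1.8,0,0,0,0],[1.8,0,0,0,0]]
  ],
  "newtons": 50
}}

```text
t: 1.7
tool_pos: [0.542, -0.0902, 0.1957]
tool_rot: [2.221, 2.221, -0.001]
contact_force: [-2.0, -0.1, 6.0]
opening: 0.0249
grip_force: 49.4
```

>>> {"api": "servo_tool", "payload": {
  "increments": [
    [[1.8,0,0,-2,0],[1.8,0,0,-5,0],[1.8,-1,0,-7,0],[1.8,-4,1,-7,0],[1.8,-8,2,-7,0]]
  ]
}}

```text
t: 2.2
tool_pos: [0.5621, -0.1695, 0.2639]
tool_rot: [-2.218, -2.224, -0.001]
contact_force: [0.0, -0.4, -4.9]
opening: 0.0246
grip_force: 50.3
```

>>> {"api": "servo_tool", "payload": {
  "increments": [
    [[1.8,-4.5,1.5,0,0],[1.8,-9,3,0,0],[1.8,-13.5,4.5,0,0],[1.8,-18,6,0,0],[1.8,-20.5,6.8,0,0]]
  ]
}}

```text
t: 2.7
tool_pos: [0.6295, -0.3783, 0.2611]
tool_rot: [-2.222, -2.217, 0.002]
contact_force: [0.6, 1.9, -4.6]
opening: 0.025
grip_force: 50.3
```

>>> {"api": "servo_tool", "payload": {
  "increments": [
    [[1.8,-1.5,0,0,0],[1.8,-1.5,0,0,0],[1.8,-1.5,0,2,0],[1.8,-1.5,0,4,0],[1.8,-1.5,0,4.7,0]]
  ]
}}

```text
t: 3.2
tool_pos: [0.6286, -0.3871, 0.2136]
tool_rot: [-2.215, -2.218, 0.0]
contact_force: [-0.5, 0.8, -5.6]
opening: 0.0253
grip_force: 50.3
```

>>> {"api": "servo_tool", "payload": {
  "increments": [
    [[1.8,0,0,0.5,0],[1.8,0,0,0.9,0],[1.8,0,0,1.2,0],[1.8,0,0,1.2,0]]
  ]
}}

```text
t: 3.6
tool_pos: [0.6302, -0.39, 0.206]
tool_rot: [2.221, 2.221, 0.0]
contact_force: [-0.1, -0.3, -5.0]
opening: 0.0248
grip_force: 50.3
```

>>> {"api": "servo_tool", "payload": {
  "increments": [
    [[1.8,0,0,0.1,0],[1.8,0,0,0.2,0],[1.8,0,0,0.2,0]]
  ]
}}

```text
t: 3.9
tool_pos: [0.6305, -0.3905, 0.2057]
tool_rot: [2.22, 2.22, 0.0]
contact_force: [-1.3, 1.6, 3.8]
opening: 0.0247
grip_force: 51.2
```

>>> {"api": "servo_tool", "payload": {
  "increments": [
    [[5,0,0,0,0],[5,0,0,0,0],[5,0,0,0,0],[8.5,0,0,0,0],[8.5,0,0,0,0]]
  ]
}}

```text
t: 4.4
tool_pos: [0.63, -0.39, 0.2032]
tool_rot: [2.221, 2.221, 0.0]
contact_force: [-0.1, -0.1, 0.1]
opening: 0.077
grip_force: 0.0
```

>>> {"api": "servo_tool", "payload": {
  "increments": [
    [[8.5,0,0,-2,0],[8.5,0,0,-5,0],[8.5,0,0,-9,0],[8.5,4,-1,-9.7,0],[8.5,8.5,-3,-9.7,0]]
  ]
}}

```text
t: 4.9
tool_pos: [0.601, -0.3058, 0.3036]
tool_rot: [2.219, 2.215, 0.002]
contact_force: [0.1, 1.1, 0.4]
opening: 0.085
grip_force: 0.0
```

>>> {"api": "servo_tool", "payload": {
  "increments": [
    [[8.5,4.5,-1.5,0,0],[8.5,9,-3.2,0,0],[8.5,13.5,-5,0,0],[8.5,18,-6.5,0,0],[8.5,22,-8,0,0]]
  ]
}}

```text
t: 5.4
tool_pos: [0.519, -0.0831, 0.3004]
tool_rot: [2.221, 2.221, 0.001]
contact_force: [0.3, 0.6, -0.4]
opening: 0.0848
grip_force: 0.0
```

>>> {"api": "servo_tool", "payload": {
  "increments": [
    [[8.5,3,-1,0,0],[8.5,6.1,-1.8,0,0],[8.5,6.1,-1.8,0,0],[8.5,6.1,-1.8,0,0]]
  ]
}}

```text
t: 5.8
tool_pos: [0.502, -0.0237, 0.3006]
tool_rot: [2.219, 2.222, 0.0]
contact_force: [0.7, -1.0, 0.2]
opening: 0.0849
grip_force: 0.0
```

Run:
```python
from h import *
o,d=grab('wrist','w2.png'); print(o['tool_pos'],o['tool_rot'])
o,e=grab('scene')
im=np.vstack([np.hstack([d['img'][:300],e['img'][:300]])])
cv2.imwrite('pics/w2.png',cv2.resize(np.hstack([d['img'][60:300,100:460],e['img'][100:340,80:440]]),(798,266))[:,:,::-1])
```

```text
[ 0.50197504 -0.02369041  0.30058489] [2.21921118e+00 2.22224960e+00 2.12005809e-04]
```

View pics/w2.png

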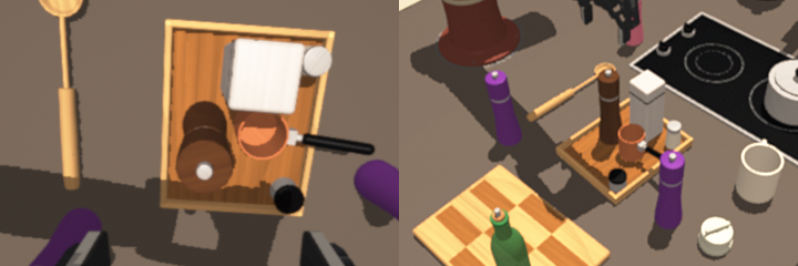

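Bottle is standing on the board (scene half, 505,235). The mill knob (204,171) is centred under the gripper.

>>> {"api": "servo_tool", "payload": {
  "increments": [
    [[8.5,0,0,3,0],[8.5,0,0,7,0],[8.5,0,0,11,0],[8.5,0,0,13.4,0],[8.5,0,0,13.4,0]]
  ]
}}

```text
t: 6.4
tool_pos: [0.4993, -0.0246, 0.1614]
tool_rot: [-2.218, -2.214, 0.008]
contact_force: [0.5, 0.1, 0.6]
opening: 0.0852
grip_force: 0.0
```

>>> {"api": "servo_tool", "payload": {
  "increments": [
    [[3.6,0,0,0,0],[3.6,0,0,0,0],[3.6,0,0,0,0],[3.6,0,0,0,0],[3.6,0,0,0,0]]
  ],
  "newtons": 45
}}

```text
t: 6.9
tool_pos: [0.5031, -0.0243, 0.1689]
tool_rot: [2.219, 2.219, 0.002]
contact_force: [-1.9, -0.4, 6.4]
opening: 0.043
grip_force: 45.5
```

>>> {"api": "servo_tool", "payload": {
  "increments": [
    [[3.6,0,0,-2,0],[3.6,0,0,-5,0],[3.6,-1,0,-7,0],[3.6,-4,0,-7,0],[3.6,-8.5,-0.5,-7,0]]
  ]
}}

```text
t: 7.4
tool_pos: [0.4977, -0.1086, 0.2375]
tool_rot: [2.216, 2.224, 0.003]
contact_force: [-0.1, 0.6, -3.7]
opening: 0.0432
grip_force: 47.0
```

>>> {"api": "servo_tool", "payload": {
  "increments": [
    [[3.6,-4.8,-0.5,0,0],[3.6,-9.6,-1,0,0],[3.6,-14.4,-1.5,0,0],[3.6,-19.2,-2,0,0],[3.6,-24,-2.5,0,0]]
  ]
}}

```text
t: 7.9
tool_pos: [0.4713, -0.3507, 0.236]
tool_rot: [-2.222, -2.221, -0.0]
contact_force: [0.8, 0.5, -3.6]
opening: 0.0429
grip_force: 47.0
```

>>> {"api": "servo_tool", "payload": {
  "increments": [
    [[3.6,-3,-0.2,0,0],[3.6,-4.1,-0.2,0,0],[3.6,-4.1,-0.2,1,0],[3.6,-4.1,-0.2,3.5,0],[3.6,-4.1,-0.2,5.2,0]]
  ]
}}

```text
t: 8.4
tool_pos: [0.4697, -0.3878, 0.1818]
tool_rot: [-2.218, -2.221, -0.001]
contact_force: [-0.2, 1.2, -2.9]
opening: 0.0428
grip_force: 47.0
```

>>> {"api": "servo_tool", "payload": {
  "increments": [
    [[3.6,0,0,0.4,0],[3.6,0,0,0.7,0],[3.6,0,0,0.8,0],[3.6,0,0,0.8,0]]
  ]
}}

```text
t: 8.8
tool_pos: [0.4694, -0.3889, 0.1787]
tool_rot: [-2.218, -2.221, 0.003]
contact_force: [-5.8, 3.2, 8.7]
opening: 0.043
grip_force: 48.1
```

>>> {"api": "servo_tool", "payload": {
  "increments": [
    [[3.6,0,0,0.1,0],[3.6,0,0,0.1,0],[3.6,0,0,0.1,0]]
  ]
}}

```text
t: 9.1
tool_pos: [0.4695, -0.3891, 0.1787]
tool_rot: [-2.218, -2.222, 0.003]
contact_force: [-7.3, 3.8, 12.4]
opening: 0.0431
grip_force: 48.6
```

>>> {"api": "servo_tool", "payload": {
  "increments": [
    [[6,0,0,0,0],[6,0,0,0,0],[6,0,0,0,0],[8.5,0,0,0,0],[8.5,0,0,0,0]]
  ]
}}

```text
t: 9.6
tool_pos: [0.47, -0.3898, 0.175]
tool_rot: [-2.221, -2.221, -0.0]
contact_force: [0.9, -0.2, 0.8]
opening: 0.0846
grip_force: 0.0
```

>>> {"api": "servo_tool", "payload": {
  "increments": [
    [[8.5,0,0,-2,0],[8.5,0,0,-6,0],[8.5,0,0,-10,0],[8.5,3,1,-12.5,0],[8.5,7,1.5,-12.5,0]]
  ]
}}

```text
t: 10.1
tool_pos: [0.4867, -0.3217, 0.3062]
tool_rot: [2.218, 2.212, 0.001]
contact_force: [-0.2, 0.2, -0.2]
opening: 0.085
grip_force: 0.0
```

>>> {"api": "servo_tool", "payload": {
  "increments": [
    [[8.5,4.8,0.9,0,0],[8.5,9.6,1.8,0,0],[8.5,14.4,2.7,0,0],[8.5,19.2,3.6,0,0],[8.5,24,4.5,0,0]]
  ]
}}

```text
t: 10.6
tool_pos: [0.53, -0.0781, 0.3004]
tool_rot: [2.222, 2.221, 0.001]
contact_force: [0.5, -0.3, 0.4]
opening: 0.0851
grip_force: 0.0
```

>>> {"api": "servo_tool", "payload": {
  "increments": [
    [[8.5,4.8,0.8,0,0],[8.5,9,1.6,0,0],[8.5,12,2,0,4],[8.5,12,2,0,4],[8.5,12,2,0,4]]
  ]
}}

```text
t: 11.1
tool_pos: [0.5499, 0.0404, 0.3001]
tool_rot: [2.295, 2.145, -0.001]
contact_force: [0.4, 0.2, 0.6]
opening: 0.0851
grip_force: 0.0
```

Run:
```python
from h import *
o,d=grab('wrist'); print(o['tool_pos'],o['tool_rot'])
c=cam('wrist',o,d); im=d['img'].copy()
a=-np.radians(4)
for s,t in((1,1),(1,-1),(-1,-1),(-1,1),(0,0)):
    x,y=.027*s,.027*t
    u,v=proj(c,d,(.55+x*np.cos(a)-y*np.sin(a),.0395+x*np.sin(a)+y*np.cos(a),.158)); cv2.drawMarker(im,(round(u),round(v)),(255,0,0),0,7,1)
o,e=grab('scene')
cv2.imwrite('pics/w3.png',cv2.resize(np.hstack([im[60:360,100:460],e['img'][120:420,80:440]]),(800,333))[:,:,::-1])
```

```text
[0.54992466 0.04035604 0.30009356] [ 2.29542895e+00  2.14476542e+00 -9.54186987e-04]
```

View pics/w3.png

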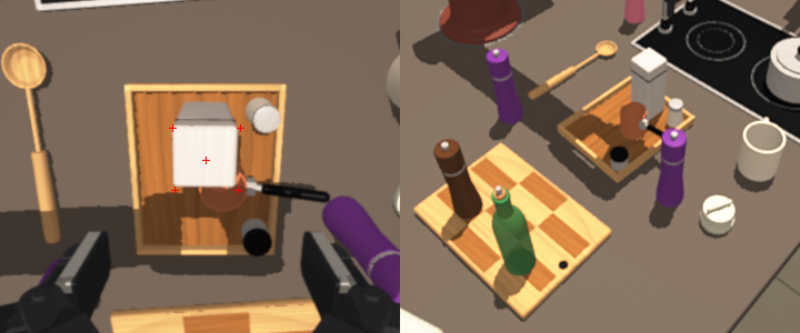

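Mill and bottle are upright on the board. The caddy top's centre (206,155) is close to the marker and square to the gripper. I'll nudge 2 mm and descend.

>>> {"api": "servo_tool", "payload": {
  "increments": [
    [[8.5,0.2,0,3,0],[8.5,0.2,0,7.5,0],[8.5,0.2,0,12,0],[8.5,0.2,0,16.4,0],[8.5,0.2,0,16.4,0]]
  ]
}}

```text
t: 11.7
tool_pos: [0.5449, 0.0409, 0.1288]
tool_rot: [-2.292, -2.133, 0.016]
contact_force: [-0.2, 0.9, -1.2]
opening: 0.085
grip_force: 0.0
```

>>> {"api": "servo_tool", "payload": {
  "increments": [
    [[4.7,0,0,0,0],[4.7,0,0,0,0],[4.7,0,0,0,0],[4.7,0,0,0,0],[4.7,0,0,0,0]]
  ],
  "newtons": 45
}}

```text
t: 12.2
tool_pos: [0.5522, 0.0417, 0.1402]
tool_rot: [2.294, 2.14, 0.006]
contact_force: [-2.2, -1.2, 6.5]
opening: 0.0539
grip_force: 48.7
```

>>> {"api": "servo_tool", "payload": {
  "increments": [
    [[4.7,0,0,-2,0],[4.7,0,0,-5,0],[4.7,-1,0,-7,0],[4.7,-4,0.2,-7,0],[4.7,-8.5,0.6,-7,0]]
  ]
}}

```text
t: 12.7
tool_pos: [0.5511, -0.0427, 0.2088]
tool_rot: [2.291, 2.145, 0.005]
contact_force: [1.6, -1.3, -2.8]
opening: 0.0537
grip_force: 48.1
```

>>> {"api": "servo_tool", "payload": {
  "increments": [
    [[4.7,-4.8,0.3,0,0],[4.7,-9.6,0.7,0,0],[4.7,-14.4,1,0,0],[4.7,-19.2,1.4,0,0],[4.7,-23,1.7,0,0]]
  ]
}}

```text
t: 13.2
tool_pos: [0.551, -0.2767, 0.2074]
tool_rot: [2.297, 2.14, 0.0]
contact_force: [1.3, 0.3, -1.9]
opening: 0.0536
grip_force: 48.1
```

>>> {"api": "servo_tool", "payload": {
  "increments": [
    [[4.7,-2,0.1,0,0],[4.7,-2.5,0.1,0,0],[4.7,-2.5,0.1,1,0],[4.7,-2.5,0.1,3.5,0],[4.7,-2.5,0.1,5.2,0]]
  ]
}}

```text
t: 13.7
tool_pos: [0.55, -0.2967, 0.1523]
tool_rot: [-2.294, -2.143, -0.0]
contact_force: [0.1, 0.2, -2.8]
opening: 0.0537
grip_force: 48.1
```

>>> {"api": "servo_tool", "payload": {
  "increments": [
    [[4.7,0,0,0.4,0],[4.7,0,0,0.7,0],[4.7,0,0,0.8,0],[4.7,0,0,0.8,0]]
  ]
}}

```text
t: 14.1
tool_pos: [0.5501, -0.2975, 0.1496]
tool_rot: [-2.294, -2.143, 0.002]
contact_force: [-7.2, 3.7, 14.8]
opening: 0.0538
grip_force: 48.3
```

>>> {"api": "servo_tool", "payload": {
  "increments": [
    [[7,0,0,0,0],[7,0,0,0,0],[7,0,0,0,0],[8.5,0,0,0,0],[8.5,0,0,0,0]]
  ]
}}

```text
t: 14.6
tool_pos: [0.5503, -0.2986, 0.1459]
tool_rot: [-2.297, -2.142, 0.0]
contact_force: [0.0, -0.2, 0.3]
opening: 0.0849
grip_force: 0.0
```

>>> {"api": "servo_tool", "payload": {
  "increments": [
    [[8.5,0,0,-3,0],[8.5,0,0,-8,0],[8.5,0,0,-13,0],[8.5,2,0,-15.4,0],[8.5,4,0,-15.4,0]]
  ]
}}

```text
t: 15.1
tool_pos: [0.555, -0.26, 0.3068]
tool_rot: [2.292, 2.134, 0.004]
contact_force: [1.0, -0.1, 0.1]
opening: 0.0848
grip_force: 0.0
```

>>> {"api": "servo_tool", "payload": {
  "increments": [
    [[8.5,4.7,0,0,8],[8.5,9.4,0,0,16],[8.5,14.1,0,0,24],[8.5,18.8,0,0,32],[8.5,23.1,-0.2,0,40]]
  ]
}}

```text
t: 15.6
tool_pos: [0.5665, -0.0258, 0.2985]
tool_rot: [-2.894, -1.219, 0.003]
contact_force: [0.4, 1.0, 0.7]
opening: 0.0854
grip_force: 0.0
```

>>> {"api": "servo_tool", "payload": {
  "increments": [
    [[8.5,0,0,0,8],[8.5,0,0,0,16],[8.5,0,0,0,24],[8.5,0,0,0,32],[8.5,0,0,0,40]]
  ]
}}

```text
t: 16.1
tool_pos: [0.5666, -0.0277, 0.2983]
tool_rot: [-3.137, -0.156, 0.004]
contact_force: [0.2, -0.1, -0.3]
opening: 0.0852
grip_force: 0.0
```

>>> {"api": "servo_tool", "payload": {
  "increments": [
    [[8.5,0,0,3,5],[8.5,0,0,7,10],[8.5,0,0,10,10],[8.5,0,0,10,10]]
  ]
}}

```text
t: 16.5
tool_pos: [0.5631, -0.0273, 0.1928]
tool_rot: [-3.138, 0.109, 0.02]
contact_force: [-1.2, 0.6, -0.5]
opening: 0.0848
grip_force: 0.0
```

Run:
```python
from h import *
o,d=grab('wrist'); print(o['tool_pos'],R(o['tool_rot']).round(3).tolist(),o['q'])
c=cam('wrist',o,d); im=d['img'].copy()
for t in np.arange(0,6.28,.4):
    u,v=proj(c,d,(.5665+.028*np.cos(t),-.0275+.028*np.sin(t),.068)); cv2.circle(im,(round(u),round(v)),1,(0,255,0),-1)
o,e=grab('scene')
cv2.imwrite('pics/w4.png',cv2.resize(np.hstack([im[0:360,100:460],e['img'][60:420,80:440]]),(800,400))[:,:,::-1])
```

```text
[ 0.56305733 -0.02725157  0.19281662] [[0.998, -0.069, -0.013], [-0.069, -0.998, 0.002], [-0.013, -0.002, -1.0]] [-1.80405320e-01 -4.24116923e-02  1.80589378e+00  7.46261115e-05
  1.39115739e+00  1.45982829e+00]
```

View pics/w4.png

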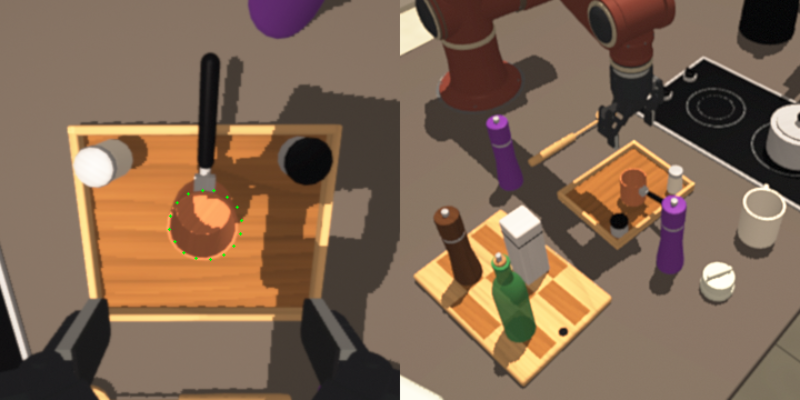

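All three stand upright on the board. The pot's rim matches the prediction (205,220). Descending.

>>> {"api": "servo_tool", "payload": {
  "increments": [
    [[8.5,0,0,3,0],[8.5,0,0,7.5,0],[8.5,0,0,12,0],[8.5,0,0,15.2,0],[8.5,0,0,15.6,0]]
  ]
}}

```text
t: 17.1
tool_pos: [0.5653, -0.028, 0.0417]
tool_rot: [-3.139, 0.109, 0.009]
contact_force: [-0.7, 0.8, 0.2]
opening: 0.085
grip_force: 0.0
```

>>> {"api": "servo_tool", "payload": {
  "increments": [
    [[4.9,0,0,0,0],[4.9,0,0,0,0],[4.9,0,0,0,0],[4.9,0,0,0,0],[4.9,0,0,0,0]]
  ],
  "newtons": 40
}}

```text
t: 17.6
tool_pos: [0.5701, -0.0288, 0.0483]
tool_rot: [3.139, -0.11, 0.01]
contact_force: [0.1, 0.0, 7.2]
opening: 0.0561
grip_force: 43.4
```

>>> {"api": "servo_tool", "payload": {
  "increments": [
    [[4.9,0,0,-2,0],[4.9,0,0,-5,0],[4.9,0,0,-9,0],[4.9,-0.5,-3,-12,0],[4.9,-1.5,-7.5,-12,0]]
  ]
}}

```text
t: 18.1
tool_pos: [0.5618, 0.0465, 0.1723]
tool_rot: [3.139, -0.116, 0.022]
contact_force: [0.4, 0.9, -0.9]
opening: 0.0558
grip_force: 43.4
```

>>> {"api": "servo_tool", "payload": {
  "increments": [
    [[4.9,-1,-4.7,0,0],[4.9,-2,-9.4,0,0],[4.9,-3,-14.1,0,0],[4.9,-4,-18.8,0,0],[4.9,-4.9,-23.5,0,0]]
  ]
}}

```text
t: 18.6
tool_pos: [0.5246, 0.2873, 0.1656]
tool_rot: [-3.139, 0.11, -0.003]
contact_force: [0.7, -0.2, -2.2]
opening: 0.0557
grip_force: 43.4
```

>>> {"api": "servo_tool", "payload": {
  "increments": [
    [[4.9,-0.4,-3,0,0],[4.9,-0.7,-4.4,0,0],[4.9,-0.7,-4.4,0,0],[4.9,-0.7,-4.4,0,0]]
  ]
}}

```text
t: 19.0
tool_pos: [0.5213, 0.3289, 0.1645]
tool_rot: [3.139, -0.11, 0.001]
contact_force: [-0.3, -0.6, -2.4]
opening: 0.056
grip_force: 43.4
```

Run:
```python
from h import *
o,d=grab('wrist'); print(o['tool_pos'],o['contact_force'],o['opening'])
c=cam('wrist',o,d); im=d['img'].copy()
for r in(.0725,):
  for t in np.arange(0,6.28,.1):
    u,v=proj(c,d,(.5205+r*np.cos(t),.330+r*np.sin(t),.006)); cv2.circle(im,(round(u),round(v)),0,(0,255,0),-1)
cv2.imwrite('pics/w5.png',cv2.resize(im,(800,600))[:,:,::-1])
```

```text
[0.52127399 0.32892742 0.16454526] [-0.25552622 -0.56155549 -2.42714249] 0.05598063583893222
```

View pics/w5.png

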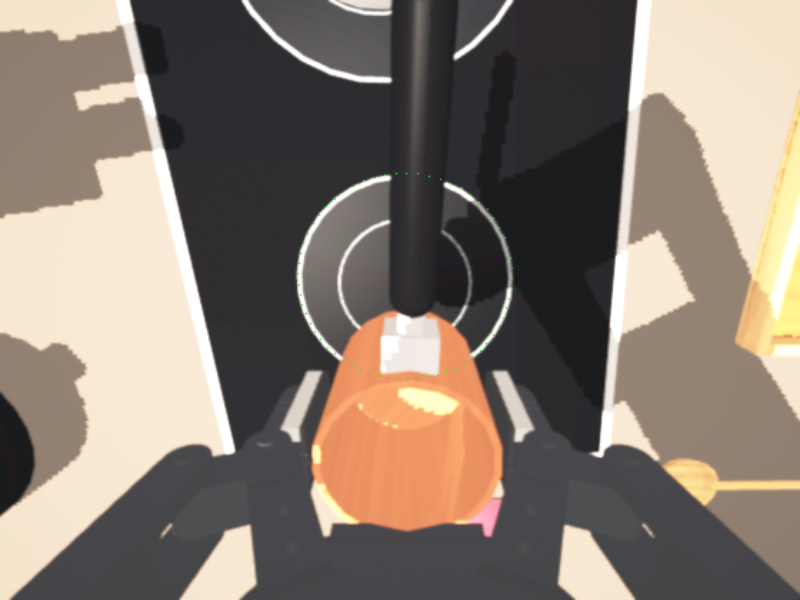

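The predicted ring overlays the zone (405,275) exactly. Lowering.

>>> {"api": "servo_tool", "payload": {
  "increments": [
    [[4.9,0,0,3,0],[4.9,0,0,7,0],[4.9,0,0,10,0],[4.9,0,0,11.4,0],[4.9,0,0,11.8,0]]
  ]
}}

```text
t: 19.55
tool_pos: [0.5211, 0.3281, 0.046]
tool_rot: [3.138, -0.112, -0.003]
contact_force: [-6.0, -2.2, 10.8]
opening: 0.0558
grip_force: 45.0
```

>>> {"api": "servo_tool", "payload": {
  "increments": [
    [[4.9,0,0,0.1,0],[4.9,0,0,0.2,0],[4.9,0,0,0.2,0],[4.9,0,0,0.2,0]]
  ]
}}

```text
t: 19.95
tool_pos: [0.5223, 0.3295, 0.046]
tool_rot: [3.139, -0.11, 0.004]
contact_force: [-1.7, -3.8, 6.5]
opening: 0.0562
grip_force: 44.5
```

>>> {"api": "servo_tool", "payload": {
  "increments": [
    [[7,0,0,0,0],[7,0,0,0,0],[8.5,0,0,0,0],[8.5,0,0,0,0],[8.5,0,0,0,0]]
  ]
}}

```text
t: 20.45
tool_pos: [0.521, 0.3298, 0.0441]
tool_rot: [-3.14, 0.109, 0.0]
contact_force: [0.3, -0.2, -0.2]
opening: 0.085
grip_force: 0.0
```

>>> {"api": "servo_tool", "payload": {
  "increments": [
    [[8.5,0,0,-3,0],[8.5,0,0,-8,0],[8.5,0,0,-13,0],[8.5,0,0,-18,0],[8.5,0,0,-23,0]]
  ]
}}

```text
t: 20.95
tool_pos: [0.5208, 0.3296, 0.2763]
tool_rot: [-3.139, 0.109, -0.0]
contact_force: [0.7, 0.7, 0.6]
opening: 0.0852
grip_force: 0.0
```

>>> {"api": "servo_tool", "payload": {
  "increments": [
    [[8.5,0.4,3,-2.8,0],[8.5,0.9,7.6,-2.8,0],[8.5,1.4,12.3,-2.8,0],[8.5,2,17,-2.8,0],[8.5,2.6,21.7,-2.8,0]]
  ]
}}

```text
t: 21.45
tool_pos: [0.5316, 0.1099, 0.3024]
tool_rot: [-3.14, 0.109, -0.001]
contact_force: [0.8, -0.5, 0.2]
opening: 0.0851
grip_force: 0.0
```

Run:
```python
from h import *
o,e=grab('side'); c=cam('side',o,e); im=e['img'].copy()
for p in[(.5205,.330,.006),(.5205,.330,.066)]:
    u,v=proj(c,e,p); cv2.drawMarker(im,(round(u),round(v)),(0,255,0),0,7,1)
o,s=grab('scene')
cv2.imwrite('pics/w6.png',cv2.resize(np.hstack([im[100:400,60:400],s['img'][60:360,80:420]]),(800,353))[:,:,::-1])
```

```text
(no output)
```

View pics/w6.png

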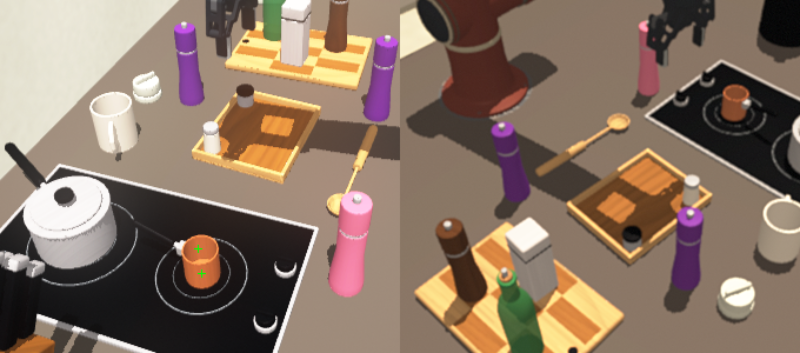

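Pot stands centred in the small zone (202,262) and the rest are upright on the board. Now the caddy goes back.

>>> {"api": "servo_tool", "payload": {
  "increments": [
    [[8.5,0.5,4.7,0,0],[8.5,1.1,9.4,0,0],[8.5,1.6,14.1,0,0],[8.5,2.2,18.8,0,0],[8.5,2.7,23.5,0,0]]
  ]
}}

```text
t: 22.05
tool_pos: [0.5426, -0.126, 0.3024]
tool_rot: [-3.139, 0.108, -0.001]
contact_force: [0.6, 0.6, 0.3]
opening: 0.0851
grip_force: 0.0
```

>>> {"api": "servo_tool", "payload": {
  "increments": [
    [[8.5,0.5,4.5,0,-8],[8.5,1.1,9,0,-16],[8.5,1.6,13.5,0,-24],[8.5,2.1,17.4,0,-32],[8.5,2.1,17.4,0,-40]]
  ]
}}

```text
t: 22.55
tool_pos: [0.5511, -0.3036, 0.3014]
tool_rot: [2.987, 0.973, -0.001]
contact_force: [0.1, 0.5, -0.4]
opening: 0.0847
grip_force: 0.0
```

>>> {"api": "servo_tool", "payload": {
  "increments": [
    [[8.5,0,0,0,-8],[8.5,0,0,0,-16],[8.5,0,0,0,-24],[8.5,0,0,0,-32],[8.5,0,0,0,-40]]
  ]
}}

```text
t: 23.05
tool_pos: [0.5518, -0.2992, 0.302]
tool_rot: [-2.469, -1.942, -0.001]
contact_force: [-0.5, -0.3, 0.4]
opening: 0.0848
grip_force: 0.0
```

>>> {"api": "servo_tool", "payload": {
  "increments": [
    [[8.5,0,0,0,-8],[8.5,0,0,0,-10],[8.5,0,0,0,-10],[8.5,0,0,0,-10]]
  ]
}}

```text
t: 23.45
tool_pos: [0.5516, -0.2994, 0.3021]
tool_rot: [-2.298, -2.142, -0.0]
contact_force: [-0.7, -0.6, 0.3]
opening: 0.085
grip_force: 0.0
```

>>> {"api": "servo_tool", "payload": {
  "increments": [
    [[8.5,0,-0.1,3,0],[8.5,0,-0.1,8,0],[8.5,0,-0.1,12,0],[8.5,0,-0.1,15.2,0],[8.5,0,-0.1,15.6,0]]
  ]
}}

```text
t: 23.95
tool_pos: [0.5475, -0.2976, 0.1403]
tool_rot: [-2.291, -2.135, 0.003]
contact_force: [-0.4, 0.6, -1.3]
opening: 0.085
grip_force: 0.0
```

>>> {"api": "servo_tool", "payload": {
  "increments": [
    [[4.7,0,0,0,0],[4.7,0,0,0,0],[4.7,0,0,0,0],[4.7,0,0,0,0],[4.7,0,0,0,0]]
  ],
  "newtons": 45
}}

```text
t: 24.45
tool_pos: [0.5516, -0.3009, 0.1495]
tool_rot: [2.294, 2.139, 0.001]
contact_force: [-2.0, -0.2, 6.7]
opening: 0.0534
grip_force: 48.4
```

>>> {"api": "servo_tool", "payload": {
  "increments": [
    [[4.7,0,0,-2,0],[4.7,0,0,-5,0],[4.7,1,0,-7,0],[4.7,4,-0.2,-7,0],[4.7,8.5,-0.6,-7,0]]
  ]
}}

```text
t: 24.95
tool_pos: [0.5507, -0.2155, 0.2178]
tool_rot: [2.299, 2.137, 0.001]
contact_force: [1.2, 0.1, -2.3]
opening: 0.0536
grip_force: 48.2
```

>>> {"api": "servo_tool", "payload": {
  "increments": [
    [[4.7,4.8,-0.3,0,0],[4.7,9.6,-0.7,0,0],[4.7,14.4,-1,0,0],[4.7,19.2,-1.4,0,0],[4.7,23,-1.7,0,0]]
  ]
}}

```text
t: 25.45
tool_pos: [0.5487, 0.0186, 0.2164]
tool_rot: [-2.296, -2.144, -0.001]
contact_force: [0.6, -0.7, -1.9]
opening: 0.0537
grip_force: 48.2
```

>>> {"api": "servo_tool", "payload": {
  "increments": [
    [[4.7,2,-0.1,0,0],[4.7,2.5,-0.1,0,0],[4.7,2.5,-0.1,0,0],[4.7,2.5,-0.1,0,0]]
  ]
}}

```text
t: 25.85
tool_pos: [0.5501, 0.0402, 0.2163]
tool_rot: [2.298, 2.141, -0.001]
contact_force: [-0.3, 0.8, -1.7]
opening: 0.0532
grip_force: 48.3
```

>>> {"api": "servo_tool", "payload": {
  "increments": [
    [[4.7,0.1,0,2,0],[4.7,0.1,0,5,0],[4.7,0.1,0,6.8,0],[4.7,0.1,0,7.4,0],[4.7,0.1,0,7.6,0]]
  ]
}}

```text
t: 26.35
tool_pos: [0.5503, 0.041, 0.1403]
tool_rot: [-2.299, -2.141, 0.0]
contact_force: [0.7, -0.4, -1.7]
opening: 0.0537
grip_force: 48.4
```

>>> {"api": "servo_tool", "payload": {
  "increments": [
    [[4.7,0,0,0.2,0],[4.7,0,0,0.3,0],[4.7,0,0,0.3,0]]
  ]
}}

```text
t: 26.65
tool_pos: [0.5511, 0.0416, 0.1396]
tool_rot: [2.296, 2.141, 0.002]
contact_force: [-3.5, 0.0, 5.0]
opening: 0.0534
grip_force: 49.5
```

>>> {"api": "servo_tool", "payload": {
  "increments": [
    [[7,0,0,0,0],[7,0,0,0,0],[7,0,0,0,0],[8.5,0,0,0,0],[8.5,0,0,0,0]]
  ]
}}

```text
t: 27.15
tool_pos: [0.5501, 0.042, 0.1372]
tool_rot: [-2.298, -2.143, -0.0]
contact_force: [-0.0, -0.1, -0.6]
opening: 0.0849
grip_force: 0.0
```

>>> {"api": "servo_tool", "payload": {
  "increments": [
    [[8.5,0,0,-3,0],[8.5,0,0,-8,0],[8.5,0,0,-13,0],[8.5,-2,-0.2,-16.3,0],[8.5,-5.7,-0.6,-16.3,0]]
  ]
}}

```text
t: 27.65
tool_pos: [0.5428, -0.014, 0.308]
tool_rot: [2.287, 2.14, 0.013]
contact_force: [1.1, -1.3, -0.0]
opening: 0.0849
grip_force: 0.0
```

>>> {"api": "servo_tool", "payload": {
  "increments": [
    [[8.5,-4.8,-0.5,0,0],[8.5,-9.6,-1,0,0],[8.5,-14.4,-1.5,0,0],[8.5,-19.2,-2.1,0,0],[8.5,-24,-2.7,0,0]]
  ]
}}

```text
t: 28.15
tool_pos: [0.4958, -0.2538, 0.3004]
tool_rot: [2.297, 2.142, 0.0]
contact_force: [1.1, -1.0, -0.4]
opening: 0.0847
grip_force: 0.0
```

>>> {"api": "servo_tool", "payload": {
  "increments": [
    [[8.5,-4.8,-0.6,0,0],[8.5,-9.6,-1.2,0,0],[8.5,-14,-1.8,0,-4],[8.5,-14,-1.8,0,-4],[8.5,-14,-1.8,0,-4]]
  ]
}}

```text
t: 28.65
tool_pos: [0.4683, -0.391, 0.2998]
tool_rot: [-2.223, -2.218, -0.001]
contact_force: [-0.4, 0.6, -0.2]
opening: 0.0849
grip_force: 0.0
```

>>> {"api": "servo_tool", "payload": {
  "increments": [
    [[8.5,0,0.1,3,0],[8.5,0,0.1,7,0],[8.5,0,0.1,11,0],[8.5,0,0.1,12.3,0],[8.5,0,0.1,12.5,0]]
  ]
}}

```text
t: 29.15
tool_pos: [0.4693, -0.3883, 0.1731]
tool_rot: [-2.217, -2.22, -0.0]
contact_force: [0.1, -0.2, 0.0]
opening: 0.085
grip_force: 0.0
```

>>> {"api": "servo_tool", "payload": {
  "increments": [
    [[3.6,0,0,0,0],[3.6,0,0,0,0],[3.6,0,0,0,0],[3.6,0,0,0,0],[3.6,0,0,0,0]]
  ],
  "newtons": 45
}}

```text
t: 29.65
tool_pos: [0.4704, -0.3915, 0.1783]
tool_rot: [2.219, 2.219, -0.001]
contact_force: [-1.4, 0.8, 5.7]
opening: 0.0429
grip_force: 45.5
```

>>> {"api": "servo_tool", "payload": {
  "increments": [
    [[3.6,0,0,-2,0],[3.6,0,0,-5,0],[3.6,1,0,-7,0],[3.6,4,0.3,-7,0],[3.6,8.5,0.8,-7,0]]
  ]
}}

```text
t: 30.15
tool_pos: [0.4778, -0.3062, 0.2463]
tool_rot: [2.224, 2.216, 0.0]
contact_force: [0.5, 0.8, -3.2]
opening: 0.0431
grip_force: 46.8
```

>>> {"api": "servo_tool", "payload": {
  "increments": [
    [[3.6,4.8,0.5,0,0],[3.6,9.6,1,0,0],[3.6,14.4,1.4,0,0],[3.6,19.2,1.8,0,0],[3.6,24,2.2,0,0]]
  ]
}}

```text
t: 30.65
tool_pos: [0.4993, -0.0635, 0.245]
tool_rot: [-2.222, -2.221, -0.001]
contact_force: [0.6, 0.0, -2.7]
opening: 0.0429
grip_force: 46.9
```

>>> {"api": "servo_tool", "payload": {
  "increments": [
    [[3.6,3,0.2,0,0],[3.6,4.1,0.2,0,0],[3.6,4.1,0.2,0,0],[3.6,4.1,0.2,0,0]]
  ]
}}

```text
t: 31.05
tool_pos: [0.5017, -0.0251, 0.2451]
tool_rot: [2.222, 2.221, -0.001]
contact_force: [-0.3, -0.3, -2.8]
opening: 0.0433
grip_force: 46.8
```

>>> {"api": "servo_tool", "payload": {
  "increments": [
    [[3.6,0.1,0,2,0],[3.6,0.1,0,5,0],[3.6,0.1,0,6.8,0],[3.6,0.1,0,7.4,0],[3.6,0.1,0,7.6,0]]
  ]
}}

```text
t: 31.55
tool_pos: [0.5017, -0.0245, 0.1691]
tool_rot: [-2.223, -2.219, 0.001]
contact_force: [-0.9, 0.0, -3.1]
opening: 0.0427
grip_force: 47.0
```

>>> {"api": "servo_tool", "payload": {
  "increments": [
    [[3.6,0,0,0.1,0],[3.6,0,0,0.2,0],[3.6,0,0,0.2,0]]
  ]
}}

```text
t: 31.85
tool_pos: [0.5024, -0.0236, 0.1683]
tool_rot: [2.22, 2.22, 0.002]
contact_force: [-0.5, -1.0, -2.7]
opening: 0.0437
grip_force: 47.0
```

>>> {"api": "servo_tool", "payload": {
  "increments": [
    [[3.6,0,0,0.1,0],[3.6,0,0,0.2,0],[3.6,0,0,0.2,0]]
  ]
}}

```text
t: 32.15
tool_pos: [0.5027, -0.0236, 0.1683]
tool_rot: [2.22, 2.22, 0.001]
contact_force: [-3.5, -0.1, 7.5]
opening: 0.0432
grip_force: 48.4
```

>>> {"api": "servo_tool", "payload": {
  "increments": [
    [[6,0,0,0,0],[6,0,0,0,0],[6,0,0,0,0],[8.5,0,0,0,0],[8.5,0,0,0,0]]
  ]
}}

```text
t: 32.65
tool_pos: [0.5017, -0.0233, 0.1651]
tool_rot: [-2.221, -2.221, 0.0]
contact_force: [0.3, 0.4, -0.7]
opening: 0.0847
grip_force: 0.0
```

>>> {"api": "servo_tool", "payload": {
  "increments": [
    [[8.5,0,0,-2,0],[8.5,0,0,-6,0],[8.5,0,0,-10,0],[8.5,-2,0,-13.5,0],[8.5,-5.6,0.8,-13.5,0]]
  ]
}}

```text
t: 33.15
tool_pos: [0.512, -0.0793, 0.3077]
tool_rot: [2.21, 2.218, 0.01]
contact_force: [0.5, 0.1, 0.9]
opening: 0.0849
grip_force: 0.0
```

>>> {"api": "servo_tool", "payload": {
  "increments": [
    [[8.5,-4.5,1.7,0,0],[8.5,-9,3.4,0,0],[8.5,-13.5,5.1,0,0],[8.5,-18,6.8,0,0],[8.5,-22,8.5,0,0]]
  ]
}}

```text
t: 33.65
tool_pos: [0.5951, -0.3017, 0.2998]
tool_rot: [-2.222, -2.22, 0.0]
contact_force: [0.2, 0.4, 0.1]
opening: 0.0848
grip_force: 0.0
```

>>> {"api": "servo_tool", "payload": {
  "increments": [
    [[8.5,-4.5,1.7,0,0],[8.5,-9,3.5,0,0],[8.5,-9,3.5,0,0],[8.5,-9,3.5,0,0]]
  ]
}}

```text
t: 34.05
tool_pos: [0.6296, -0.3902, 0.2984]
tool_rot: [-2.221, -2.218, 0.0]
contact_force: [0.1, 0.0, -0.7]
opening: 0.0851
grip_force: 0.0
```

>>> {"api": "servo_tool", "payload": {
  "increments": [
    [[8.5,0,0,3,0],[8.5,0,0,6.5,0],[8.5,0,0,9,0],[8.5,0,0,9.7,0],[8.5,0,0,9.7,0]]
  ]
}}

```text
t: 34.55
tool_pos: [0.6293, -0.3878, 0.2026]
tool_rot: [-2.219, -2.221, 0.0]
contact_force: [-0.3, -0.1, 0.1]
opening: 0.0851
grip_force: 0.0
```

>>> {"api": "servo_tool", "payload": {
  "increments": [
    [[1.8,0,0,0,0],[1.8,0,0,0,0],[1.8,0,0,0,0],[1.8,0,0,0,0],[1.8,0,0,0,0]]
  ],
  "newtons": 50
}}

```text
t: 35.05
tool_pos: [0.6301, -0.3899, 0.2047]
tool_rot: [2.22, 2.22, 0.0]
contact_force: [-0.6, -0.1, 4.1]
opening: 0.0252
grip_force: 50.2
```

>>> {"api": "servo_tool", "payload": {
  "increments": [
    [[1.8,0,0,-2,0],[1.8,0,0,-5,0],[1.8,1,0,-7,0],[1.8,4,-1.2,-7,0],[1.8,8,-2.4,-7,0]]
  ]
}}

```text
t: 35.55
tool_pos: [0.6054, -0.3093, 0.2736]
tool_rot: [2.223, 2.219, 0.0]
contact_force: [0.4, 0.8, -5.1]
opening: 0.0253
grip_force: 50.0
```

>>> {"api": "servo_tool", "payload": {
  "increments": [
    [[1.8,4.4,-1.3,0,0],[1.8,8.8,-2.6,0,0],[1.8,13.2,-3.9,0,0],[1.8,17,-5,0,0],[1.8,20,-5.9,0,0]]
  ]
}}

```text
t: 36.05
tool_pos: [0.5453, -0.1064, 0.2724]
tool_rot: [-2.218, -2.221, -0.0]
contact_force: [1.0, 0.5, -4.4]
opening: 0.0248
grip_force: 50.0
```

>>> {"api": "servo_tool", "payload": {
  "increments": [
    [[1.8,2,-0.5,0,0],[1.8,2,-0.5,0,0],[1.8,2,-0.5,0,0],[1.8,2,-0.5,0,0]]
  ]
}}

```text
t: 36.45
tool_pos: [0.5417, -0.0897, 0.2729]
tool_rot: [-2.222, -2.221, 0.001]
contact_force: [-0.6, -0.9, -5.2]
opening: 0.0249
grip_force: 50.0
```

>>> {"api": "servo_tool", "payload": {
  "increments": [
    [[1.8,0,0,2,0],[1.8,0,0,5,0],[1.8,0,0,6.8,0],[1.8,0,0,7.5,0],[1.8,0,0,7.7,0]]
  ]
}}

```text
t: 36.95
tool_pos: [0.5417, -0.09, 0.1958]
tool_rot: [-2.222, -2.22, 0.001]
contact_force: [0.4, 0.3, -4.4]
opening: 0.0253
grip_force: 50.0
```

>>> {"api": "servo_tool", "payload": {
  "increments": [
    [[1.8,0,0,0.1,0],[1.8,0,0,0.3,0],[1.8,0,0,0.3,0]]
  ]
}}

```text
t: 37.25
tool_pos: [0.5426, -0.0897, 0.1947]
tool_rot: [2.22, 2.22, 0.002]
contact_force: [0.1, 0.2, -4.1]
opening: 0.0253
grip_force: 50.2
```

>>> {"api": "servo_tool", "payload": {
  "increments": [
    [[1.8,0,0,0.1,0],[1.8,0,0,0.2,0],[1.8,0,0,0.2,0]]
  ]
}}

```text
t: 37.55
tool_pos: [0.543, -0.0897, 0.1947]
tool_rot: [2.219, 2.219, 0.003]
contact_force: [-2.1, 2.1, 6.8]
opening: 0.0248
grip_force: 51.5
```

Touching down; release, back off, and check.

>>> {"api": "servo_tool", "payload": {
  "increments": [
    [[5,0,0,0,0],[5,0,0,0,0],[5,0,0,0,0],[8.5,0,0,0,0],[8.5,0,0,0,0]]
  ]
}}

```text
t: 38.05
tool_pos: [0.5417, -0.0894, 0.1911]
tool_rot: [-2.221, -2.221, 0.0]
contact_force: [0.3, 0.6, 0.5]
opening: 0.0768
grip_force: 0.0
```

>>> {"api": "servo_tool", "payload": {
  "increments": [
    [[8.5,0,0,-2,0],[8.5,0,0,-6,0],[8.5,0,0,-10,0],[8.5,0,0,-12.8,0],[8.5,0,0,-12.8,0]]
  ]
}}

```text
t: 38.55
tool_pos: [0.5437, -0.09, 0.3255]
tool_rot: [2.215, 2.215, 0.007]
contact_force: [0.6, 0.3, 0.5]
opening: 0.0853
grip_force: 0.0
```

Run:
```python
from h import *
import pickle
S=pickle.load(open('s0.pkl','rb'))
_,a=grab('scene');_,b=grab('side')
A=lambda im:im[145:290,215:355]; B=lambda im:im[110:255,205:345]
t=np.vstack([np.hstack([A(S['scene'][1]['img']),A(a['img']),B(S['side'][1]['img']),B(b['img'])])])
u=np.hstack([a['img'][60:205,280:560],b['img'][205:350,60:340]])
cv2.imwrite('pics/w7.png',cv2.resize(np.vstack([t,u]),(800,414),interpolation=2)[:,:,::-1])
```

```text
(no output)
```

View pics/w7.png

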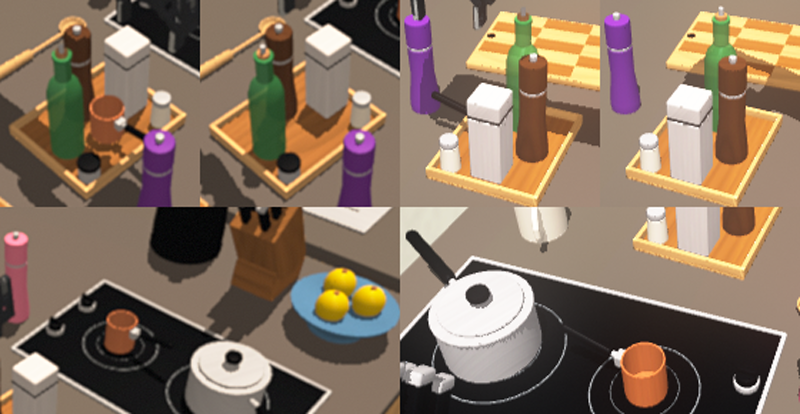

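Before and after crops match: bottle 62 and 262, mill 78 and 279, caddy 127 and 327, with the second crop offset by 200. The pot is centred at (121,333) and (643,375). Handing in.

```bash
python3 -c "
from station import ctrl
print(ctrl.finish_job())"
```

```text
the job is handed in; nothing more can be done
None
```

I've handed the job in at about 39 s of the 144 s allowed: the pot stands in the middle of the small cooking zone, and the mill, caddy and bottle are back upright in the tray at their starting spots as far as the before/after pictures show; the hand-in returned no verdict.

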